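# Tighten the inspection clamp with the click torque wrench

## Robot

A 6-joint arm with a two-finger parallel gripper is mounted at the origin on the work surface. World frame = base frame: x ahead of the robot, y to its left, z up, the work surface at z = 0. Lengths are in m, angles in rad, forces in N, time in s.
With the tool pointing down it reaches from about 0.3 to 0.775 m from the base axis. Payload 14.6 kg.
Tool frame: the origin (TCP) lies midway between the tips of the shut fingers; the grasp point (between the pads) lies 19 mm behind it (grasp_offset is the distance from the TCP to the grasp point, in m); z points along the fingers, y is the line along which they close (so a half turn about z gives the same grasp; the last joint's range is limited). The gripper opens to 94 mm and grips with 3 to 60 N. Pads are 16 mm wide; open, the fingers measure 119 mm over their backs; the gripper's body (75 mm by 177 mm) begins 78 mm behind the grasp point.
Start: joints at [1.142, 0.3, 1.521, -0, 1.321, -0.067], TCP at [0.195, 0.514, 0.172] pointing down, gripper open.
Joint ranges: [-3.03, 3.03], [-0.79, 2.21], [0.23, 2.52], [-1.04, 4.18], [0, 3.07], [-2.55, 2.55]. Speed limits (rad/s): [2.22, 2.22, 2.57, 3.14, 3.14, 3.14].

## Interface

Orientations are given as [roll, pitch, yaw] about the fixed x, y, z axes, in that order (R = Rz(yaw) Ry(pitch) Rx(roll)).
In Python, from station import * gives the robot as it stands. The module is installed in compiled form; this text tells all that it offers.
- The arm moves only by the tool send_rows, never from a script. Its argument "rows" is a list of rows, each an object of numbers: "dx", "dy", "dz": the shift along the tool's x, y, z in mm; "roll": the turn about the tool's z in degrees; "jaw": the closure, from -1 (fully open) to 1 (shut). In form: [{"dx": .., "dy": .., "dz": .., "roll": .., "jaw": ..}, ...]. A call has 1 to 12 rows; each row shifts and turns the commanded pose from where the row before left it, along the tool's axes as they then stand; what a row does not reach is not made up. A row lasts 1/12 s, in which the tool goes at most 41.7 mm and 7.16 degrees, less where a joint would pass 70% of its speed; a pose out of reach is approached as far as the arm can. A call is refused whole if a number of a shift passes 41.7 or a number of a turn 7.16, either way. A call with a gripper value outside its range is refused whole. The fingers move at their own pace and stop on an object; "force" is the grip in N (left out, the last holds). Time passes only in rows, so rows that do not move let the fingers close. It gives the time, the measured TCP pose, the force, the opening and the grip force at its end, in the units of the state.
- get_obs(): the state, without advancing time (a new reading comes with each control period).
- camera(name): name is "scene" or "top" or "wrist"; returns a dict with "frame" (400x640x3 uint8, red, green, blue), "z_map" (400x640 float32, m along the optical axis (not along the pixel's ray), 0 where there is no reading), "camera_matrix" (3x3 intrinsics, pixels), "rvec" (rotation vector, rad) and "tvec" (3), from world to camera coordinates, as OpenCV has them. Camera axes: x right, y down, z forward; pixel columns grow to the right and rows downward; lengths in m; the calibration is good to about 2 mm. A picture is of the moment at which its call begins.
- hand_in(): hands the job in; it is judged then, once.
The state is a dict: "time_s": time; "qpos": joint angles; "joint_vel": joint speeds; "tau": joint torques, N m; "ee_pos": TCP position; "eef_rot": TCP orientation; "force": force on the tool from outside, world axes, zero at the start; "moment": the same for the moment, N m; "grip_width": finger opening in m; "grip_force": force on a finger pad.
Only numpy, scipy, OpenCV 4.12 (cv2) and the standard library are available. Lean on these libraries where they do the work, as an engineer would, in place of code of your own. Each camera call takes 0.05 s, during which the arm holds its last target. There are 200 camera calls.

## Task

Two clamp fixtures stand on the granite plate, one with a click torque wrench seated on its clamp screw and one with a plain flat spanner on its screw. Tighten the torque wrench's screw by swinging the wrench clockwise (seen from above) by its grip until it breaks over with a click, then stop at once without tightening the screw further, and let go. Leave the flat spanner where it is.

Things in the scene. Friction and masses are not known exactly. Their poses are not given: they have to be found in the camera images.
- wrench_grip (a point): Middle of the torque wrench's grip: a level round metal sleeve 26 mm across, 100 mm long, its axis 89 mm above the plate, free beneath. 165 mm from the screw axis; its x axis points to the head. The wrench (round steel head, 18 mm tube, thicker sleeve with black bands and end cap, 225 mm long) cannot come off its screw: it only swings level about the screw axis.
- wrench_head (a point): Centre of the torque wrench's round steel ratchet head (36 mm across, top 103 mm above the plate), on the upright screw axis, 89 mm above the plate. The wrench swings about the vertical line through this point, before and after the click alike.
- screw (a joint): Turn of clamp screw and wrench head as one, rad, growing clockwise seen from above (tightening). Starts at 0 to 0.1. Stiff: 1.1 to 1.3 N m to start it, rising to the wrench's setting of 1.76 N m (10.7 N of push at the grip, less if a firm grip also twists it) near 0.3, where the wrench breaks over. Stays where it is left. Past 0.42 it is overtightened.
- click (a joint): Break-over: turn of the wrench's tube and grip against its head, rad. 0 while straight; at the setting it gives way clockwise with no further rise in torque, up to 0.17, the end of its travel, where pushing on turns the screw further. Above 0.05 it has clicked. It springs back to 0 when let go.
- spanner_end (a point): Far end of the plain flat spanner, a bar 14 mm wide and 7 mm thick lying level 67 mm above the plate, 182 mm from the screw axis of the other fixture: to be left alone.

How it is judged:
On the way:
1. the torque wrench breaks over (click above 0.05 rad) (value of joint click above 0.05 rad), for 0.02 s.
At the end, for the whole second after the job is handed in: The wrench has clicked, is let go and straight again (click below 0.03 rad), its screw is left tightened, at rest at 0.2 to 0.42 rad, and the flat spanner's end is within 20 mm of where it was (value of joint click below 0.03 rad and value of joint screw between 0.2 and 0.42 rad and velocity of joint screw between -0.05 and 0.05 rad/s and distance of spanner_end from where it was at the start of the episode below 0.02 m); the robot touches nothing.
It fails at once if the screw is overtightened: turned past 0.42 rad (value of joint screw above 0.42 rad).
It fails at once if the flat spanner is swung away (its end moved more than 20 mm) (distance of spanner_end from where it was at the start of the episode above 0.02 m).
It also fails if it takes over 32 s, if anything falls off the work surface, if the arm or the gripper's body presses on something with over 40 N, if the wrist force passes 120 N, or if a joint passes its speed limit or range.

## Working session

There is one attempt and no reset: what is moved stays moved. The work goes in short steps, Python scripts to look and compute and a tool call to move; the robot and the scene stay as the last step left them, time stands still between calls to the robot, and variables do not carry over. Pictures are saved under pics/ and viewed, at most 10 in all, crops included, and the job is handed in when it is done.

Besides the shell and the picture viewer there is one more tool, called after "Call:" as a command line: name --argument value ..., lists and objects as JSON in quotes. send_rows: Moves the arm, as the interface text tells. Its arguments: {"type":"object","properties":{"rows":{"type":"array"},"force":{"type":"number"}},"required":["rows"]}

```bash
mkdir -p pics
cat > h.py <<'E'
from station import *
import numpy as np, cv2
def cam(n):
    c=camera(n); R=cv2.Rodrigues(np.array(c["rvec"],float))[0]; t=np.array(c["tvec"],float).ravel()
    return c,c["camera_matrix"],R,t
def world(c,K,R,t):
    z=c["z_map"]; v,u=np.mgrid[:400,:640]
    p=np.stack([(u-K[0,2])/K[0,0]*z,(v-K[1,2])/K[1,1]*z,z],-1)
    return (p-t)@R
def ray(K,R,t,uv,h):
    d=R.T@np.linalg.inv(K)@np.array([uv[0],uv[1],1.]); o=-R.T@t
    return o+d*(h-o[2])/d[2]
E
python3 - <<'E'
from h import *
for n in("scene","top"):
    c,K,R,t=cam(n); cv2.imwrite(f"pics/{n}1.png",c["frame"][...,::-1]); W=world(c,K,R,t); np.savez(f"{n}1.npz",W=W,f=c["frame"],K=K,R=R,t=t); print(n,-R.T@t,K[0,0])
print(get_obs())
E
```

```text
scene [ 0.90565901 -0.3948173   0.89449267] 397.06867851520934
top [ 0.36122014 -0.03966839  1.18564982] 464.2146307383522
{'time_s': 0.1, 'qpos': array([ 1.14240529e+00,  3.00387922e-01,  1.52155380e+00, -8.31460437e-06,
        1.32070199e+00, -6.65671644e-02]), 'joint_vel': array([-0.00200272, -0.00365772, -0.00123064, -0.0018704 , -0.0007882 ,
        0.00029037]), 'tau': array([-9.26641633e-05, -5.32648659e+01, -3.53284478e+01,  7.09293131e-02,
        2.35448324e-02, -9.51311904e-05]), 'ee_pos': array([0.19455829, 0.51413251, 0.17134352]), 'eef_rot': array([-3.14054339e+00, -6.18784491e-05,  2.77977082e+00]), 'force': array([-1.07229112,  0.38191535,  0.16038315]), 'moment': array([ 0.01872107, -0.03201256, -0.00932391]), 'grip_force': 0.0, 'grip_width': 0.09387835006312589}
```

View pics/top1.png

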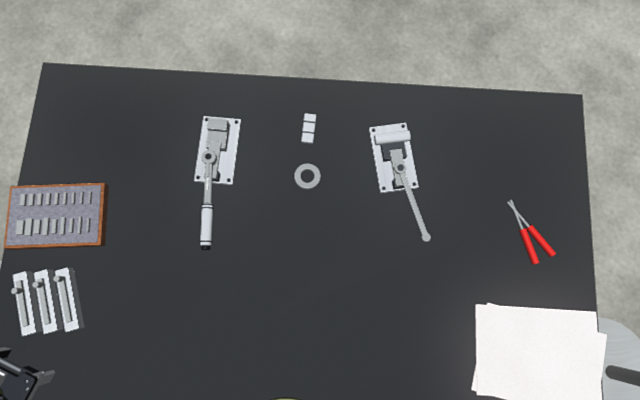

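View pics/scene1.png

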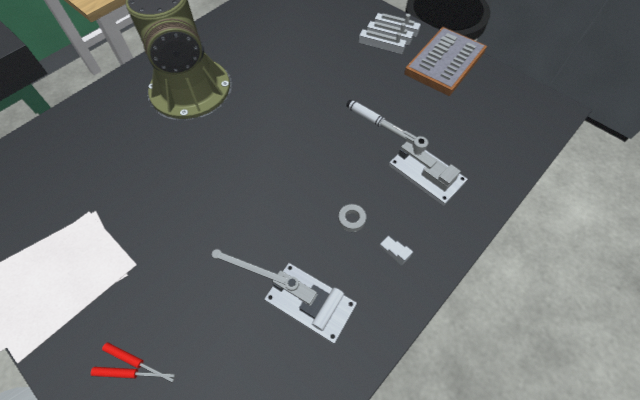

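The top view (x up, y left) shows the torque wrench's head at about (208,156) and its grip around (206,225). The flat spanner runs from (400,167) to (426,238). In the scene view the wrench head is at (421,142) and the grip at (365,112). Clockwise moves the grip towards +y.

Run:
```python
from h import *
for n,box in(("top",(190,225,140,255)),("scene",(335,435,90,160))):
    d=np.load(f"{n}1.npz"); W=d["W"];K,R,t=d["K"],d["R"],d["t"]
    m=np.zeros((400,640),bool); m[box[2]:box[3],box[0]:box[1]]=1
    m&=(W[...,2]>.07)&(W[...,2]<.125)
    P=W[m]; 
    for x0 in np.arange(P[:,0].min(),P[:,0].max(),.02):
        s=P[(P[:,0]>=x0)&(P[:,0]<x0+.02)]
        if len(s)>3: print(n,len(s),s.mean(0).round(4),"ztop",np.percentile(s[:,2],95).round(4),"yr",s[:,1].min().round(3),s[:,1].max().round(3))
    print(P.min(0),P.max(0))
T=np.load("top1.npz");S=np.load("scene1.npz")
for a,b in(((208,156),(421,142)),((206,246),(350,104))):
    A=[]
    for d,uv in((T,a),(S,b)): A.append((d["K"]@np.c_[d["R"],d["t"]],np.array(uv,float)))
    X=cv2.triangulatePoints(A[0][0],A[1][0],A[0][1],A[1][1]).ravel();print("tri",X[:3]/X[3])
```

```text
top 89 [0.4649 0.2142 0.0984] ztop 0.1041 yr 0.203 0.227
top 95 [0.4848 0.2159 0.1001] ztop 0.1045 yr 0.205 0.23
top 92 [0.5046 0.2171 0.0992] ztop 0.1047 yr 0.206 0.232
top 93 [0.5242 0.2179 0.0999] ztop 0.1047 yr 0.207 0.231
top 93 [0.5449 0.22   0.0997] ztop 0.1047 yr 0.208 0.234
top 76 [0.5639 0.2219 0.0982] ztop 0.1034 yr 0.21 0.235
top 61 [0.5842 0.2234 0.0973] ztop 0.1009 yr 0.215 0.234
top 57 [0.6046 0.225  0.0971] ztop 0.1005 yr 0.218 0.233
top 69 [0.6247 0.2264 0.0973] ztop 0.1017 yr 0.217 0.236
top 61 [0.6446 0.2277 0.0988] ztop 0.1046 yr 0.22 0.238
top 93 [0.6665 0.2291 0.0992] ztop 0.105 yr 0.215 0.247
top 105 [0.6834 0.2294 0.1013] ztop 0.1065 yr 0.213 0.248
[0.45472702 0.20334509 0.08186273] [0.69643706 0.24809147 0.11177201]
scene 62 [0.4626 0.2097 0.0967] ztop 0.103 yr 0.202 0.226
scene 68 [0.4822 0.2112 0.0978] ztop 0.1034 yr 0.203 0.227
scene 71 [0.5021 0.2123 0.0973] ztop 0.1036 yr 0.203 0.227
scene 74 [0.5225 0.2138 0.0984] ztop 0.1039 yr 0.206 0.231
scene 73 [0.5424 0.2157 0.0976] ztop 0.1038 yr 0.207 0.234
scene 69 [0.5613 0.2173 0.096 ] ztop 0.1026 yr 0.208 0.233
scene 51 [0.5819 0.2201 0.0954] ztop 0.1005 yr 0.215 0.229
scene 56 [0.6019 0.2215 0.0952] ztop 0.1002 yr 0.215 0.232
scene 56 [0.6226 0.2227 0.0958] ztop 0.1019 yr 0.216 0.234
scene 65 [0.6422 0.2242 0.096 ] ztop 0.1032 yr 0.217 0.233
scene 86 [0.6634 0.2259 0.097 ] ztop 0.1036 yr 0.213 0.247
scene 126 [0.682  0.2255 0.0959] ztop 0.1042 yr 0.212 0.249
[0.45219895 0.20166583 0.07045849] [0.69227307 0.24921796 0.10675125]
tri [0.67832878 0.23151495 0.10122585]
tri [0.46134014 0.21377104 0.09386578]
```

Call:
send_rows --rows '[{"roll": -5, "jaw": -1}, {"roll": -5, "jaw": -1}, {"roll": -5, "jaw": -1}, {"dx": -29, "dy": -22, "jaw": -1}, {"dx": -29, "dy": -22, "jaw": -1}, {"dx": -29, "dy": -22, "jaw": -1}, {"dx": -29, "dy": -22, "jaw": -1}, {"dx": -29, "dy": -22, "jaw": -1}, {"dx": -29, "dy": -22, "jaw": -1}, {"dx": -29, "dy": -22, "jaw": -1}, {"dx": -29, "dy": -22, "jaw": -1}, {"dx": -29, "dy": -22, "jaw": -1}]'

```text
invalid input at $.rows[0]: expected keys dx, dy, dz, roll, jaw
```

Call:
send_rows --rows '[{"dx": 0, "dy": 0, "dz": 0, "roll": -5, "jaw": -1}, {"dx": 0, "dy": 0, "dz": 0, "roll": -5, "jaw": -1}, {"dx": 0, "dy": 0, "dz": 0, "roll": -5, "jaw": -1}, {"dx": -29, "dy": -22, "dz": 0, "roll": 0, "jaw": -1}, {"dx": -29, "dy": -22, "dz": 0, "roll": 0, "jaw": -1}, {"dx": -29, "dy": -22, "dz": 0, "roll": 0, "jaw": -1}, {"dx": -29, "dy": -22, "dz": 0, "roll": 0, "jaw": -1}, {"dx": -29, "dy": -22, "dz": 0, "roll": 0, "jaw": -1}, {"dx": -29, "dy": -22, "dz": 0, "roll": 0, "jaw": -1}, {"dx": -29, "dy": -22, "dz": 0, "roll": 0, "jaw": -1}, {"dx": -29, "dy": -22, "dz": 0, "roll": 0, "jaw": -1}, {"dx": -29, "dy": -22, "dz": 0, "roll": 0, "jaw": -1}]'

```text
time_s: 1.1
ee_pos: [0.4356, 0.2898, 0.1717]
eef_rot: [-3.141, -0.0, 3.042]
force: [-0.4, 1.4, 0.8]
grip_width: 0.094
grip_force: 0.0
```

Call:
send_rows --rows '[{"dx": -28, "dy": -22, "dz": 0, "roll": 0, "jaw": -1}, {"dx": -28, "dy": -22, "dz": 0, "roll": 0, "jaw": -1}, {"dx": -28, "dy": -22, "dz": 0, "roll": 0, "jaw": -1}, {"dx": 0, "dy": 0, "dz": 0, "roll": 0, "jaw": -1}, {"dx": 0, "dy": 0, "dz": 0, "roll": 0, "jaw": -1}]'

```text
time_s: 1.52
ee_pos: [0.5121, 0.2161, 0.1712]
eef_rot: [-3.141, -0.001, 3.039]
force: [-1.2, 0.4, 0.1]
grip_width: 0.0939
grip_force: 0.0
```

Run:
```python
from h import *
c,K,R,t=cam("wrist"); cv2.imwrite("pics/w1.png",c["frame"][...,::-1]); W=world(c,K,R,t)
m=(W[...,2]>.075)&(W[...,2]<.112)&(W[...,0]>.4)&(W[...,0]<.72)&(abs(W[...,1]-.22)<.03)&(c["z_map"]>0)
P=W[m]
for x0 in np.arange(.44,.7,.02):
    s=P[(P[:,0]>=x0)&(P[:,0]<x0+.02)]
    if len(s)>5: print(round(x0+.01,2),len(s),s[:,1].min().round(4),s[:,1].max().round(4),np.percentile(s[:,2],97).round(4))
print(-R.T@t,get_obs()["ee_pos"])
```

```text
0.45 286 0.207 0.2278 0.1001
0.47 756 0.2051 0.2316 0.1027
0.49 713 0.2065 0.2333 0.1025
0.51 666 0.2081 0.2349 0.1025
0.53 639 0.2096 0.2365 0.1024
0.55 609 0.2111 0.2381 0.1028
0.57 353 0.212 0.2354 0.1001
0.59 372 0.2181 0.2368 0.0993
0.61 354 0.2193 0.2382 0.0995
0.63 365 0.2211 0.2398 0.1028
0.65 265 0.2232 0.2429 0.1031
0.67 103 0.2174 0.2499 0.0954
[0.42914733 0.22464193 0.38419567] [0.51136726 0.21706951 0.17136898]
```

View pics/w1.png

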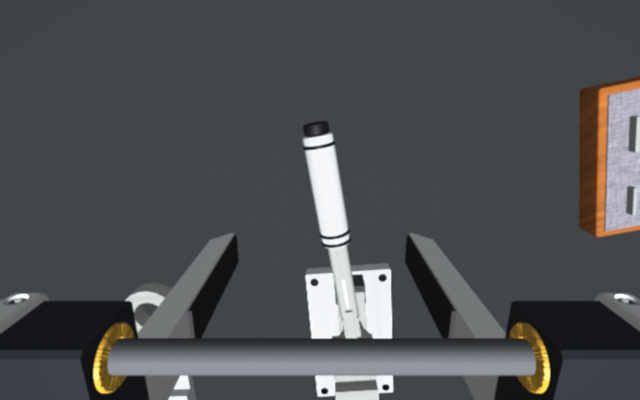

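The wrist view shows the wrench between the open fingers: sleeve from (318,130) to (337,240), fingers at columns ~235 and ~410. It is clear to descend.

Call:
send_rows --rows '[{"dx": 0, "dy": 0, "dz": 25, "roll": 0, "jaw": -1}, {"dx": 0, "dy": 0, "dz": 30, "roll": 0, "jaw": -1}, {"dx": 0, "dy": 0, "dz": 30, "roll": 0, "jaw": -1}, {"dx": 0, "dy": 0, "dz": 16, "roll": 0, "jaw": -1}, {"dx": 0, "dy": 10, "dz": 0, "roll": 0, "jaw": -1}, {"dx": 0, "dy": 10, "dz": 0, "roll": 0, "jaw": -1}, {"dx": 0, "dy": 8, "dz": 0, "roll": 0, "jaw": -1}, {"dx": 0, "dy": 0, "dz": 0, "roll": 0, "jaw": -1}, {"dx": 0, "dy": 0, "dz": 0, "roll": 0, "jaw": -1}, {"dx": 0, "dy": 0, "dz": 0, "roll": 0, "jaw": -1}]'

```text
time_s: 2.4
ee_pos: [0.5146, 0.2454, 0.0716]
eef_rot: [3.141, 0.001, 3.042]
force: [0.6, 0.1, -0.5]
grip_width: 0.0939
grip_force: 0.0
```

Now small steps until contact.

Call:
send_rows --rows '[{"dx": 0, "dy": 3, "dz": 0, "roll": 0, "jaw": -1}, {"dx": 0, "dy": 3, "dz": 0, "roll": 0, "jaw": -1}, {"dx": 0, "dy": 3, "dz": 0, "roll": 0, "jaw": -1}, {"dx": 0, "dy": 0, "dz": 0, "roll": 0, "jaw": -1}, {"dx": 0, "dy": 0, "dz": 0, "roll": 0, "jaw": -1}]'

```text
time_s: 2.82
ee_pos: [0.5153, 0.2542, 0.0708]
eef_rot: [-3.141, -0.0, 3.042]
force: [-0.1, 0.7, 0.7]
grip_width: 0.0943
grip_force: 0.0
```

Call:
send_rows --rows '[{"dx": 0, "dy": 2, "dz": 0, "roll": 0, "jaw": -1}, {"dx": 0, "dy": 2, "dz": 0, "roll": 0, "jaw": -1}, {"dx": 0, "dy": 0, "dz": 0, "roll": 0, "jaw": -1}]'

```text
time_s: 3.07
ee_pos: [0.5157, 0.2583, 0.0708]
eef_rot: [3.142, -0.0, 3.042]
force: [0.5, 1.1, 0.3]
grip_width: 0.0939
grip_force: 0.0
```

Call:
send_rows --rows '[{"dx": 0, "dy": 2, "dz": 0, "roll": 0, "jaw": -1}, {"dx": 0, "dy": 2, "dz": 0, "roll": 0, "jaw": -1}, {"dx": 0, "dy": 0, "dz": 0, "roll": 0, "jaw": -1}]'

```text
time_s: 3.32
ee_pos: [0.5161, 0.2624, 0.0708]
eef_rot: [3.142, 0.0, 3.042]
force: [0.6, -0.1, -0.1]
grip_width: 0.0939
grip_force: 0.0
```

Call:
send_rows --rows '[{"dx": 0, "dy": 2, "dz": 0, "roll": 0, "jaw": -1}, {"dx": 0, "dy": 2, "dz": 0, "roll": 0, "jaw": -1}, {"dx": 0, "dy": 0, "dz": 0, "roll": 0, "jaw": -1}]'

```text
time_s: 3.57
ee_pos: [0.5165, 0.2663, 0.0708]
eef_rot: [3.142, 0.0, 3.042]
force: [0.3, 0.1, 0.6]
grip_width: 0.094
grip_force: 0.0
```

No contact force yet, although contact was expected by now; looking.

```bash
cat > m.py <<'E'
from h import *
def meas():
    c,K,R,t=cam("wrist"); W=world(c,K,R,t)
    m=(W[...,2]>.08)&(W[...,2]<.112)&(c["z_map"]>0)&(abs(W[...,1]-.24)<.06)
    for x in(.47,.5,.53):
        s=W[m&(abs(W[...,0]-x)<.005)]
        if len(s)>5: print(x,s[:,1].min().round(4),s[:,1].max().round(4))
    return c
E
python3 - <<'E'
from m import *
c=meas(); cv2.imwrite("pics/w2.png",c["frame"][...,::-1]); o=get_obs();print(o["ee_pos"],o["force"])
E
```

```text
0.47 0.2061 0.2319
0.5 0.2092 0.2338
0.53 0.2122 0.236
[0.51646382 0.26616968 0.07080351] [-0.287698    0.73724781 -0.08248357]
```

View pics/w2.png

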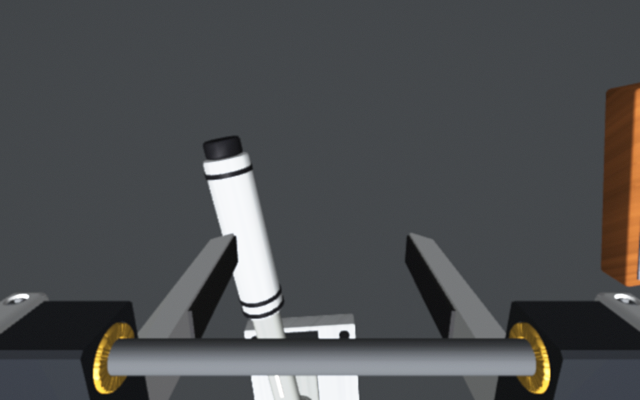

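The left finger at (235,240) is right beside the sleeve, with the wrench unmoved; continuing.

Call:
send_rows --rows '[{"dx": 0, "dy": 2, "dz": 0, "roll": 0, "jaw": -1}, {"dx": 0, "dy": 2, "dz": 0, "roll": 0, "jaw": -1}, {"dx": 0, "dy": 0, "dz": 0, "roll": 0, "jaw": -1}]'

```text
time_s: 3.87
ee_pos: [0.5169, 0.2703, 0.0709]
eef_rot: [3.142, 0.0, 3.042]
force: [0.0, 0.1, 0.4]
grip_width: 0.0941
grip_force: 0.0
```

Call:
send_rows --rows '[{"dx": 0, "dy": 2, "dz": 0, "roll": 0, "jaw": -1}, {"dx": 0, "dy": 2, "dz": 0, "roll": 0, "jaw": -1}, {"dx": 0, "dy": 0, "dz": 0, "roll": 0, "jaw": -1}]'

```text
time_s: 4.12
ee_pos: [0.5173, 0.2743, 0.0709]
eef_rot: [3.141, 0.0, 3.042]
force: [-0.1, -0.2, -0.3]
grip_width: 0.094
grip_force: 0.0
```

Call:
send_rows --rows '[{"dx": 0, "dy": 2, "dz": 0, "roll": 0, "jaw": -1}, {"dx": 0, "dy": 2, "dz": 0, "roll": 0, "jaw": -1}, {"dx": 0, "dy": 0, "dz": 0, "roll": 0, "jaw": -1}]'

```text
time_s: 4.37
ee_pos: [0.5177, 0.2783, 0.0708]
eef_rot: [3.142, 0.0, 3.042]
force: [-0.4, 0.7, -0.4]
grip_width: 0.0938
grip_force: 0.0
```

Run:
```python
from m import *
c=meas(); o=get_obs();print(o["ee_pos"],o["force"],o["moment"])
```

```text
0.47 0.2056 0.2319
0.5 0.2094 0.234
0.53 0.2225 0.2361
[0.51766886 0.2781261  0.0708163 ] [ 0.78658157 -0.68414216  0.16974994] [ 0.01191641 -0.01215001  0.02833847]
```

Run:
```python
from m import *
c,K,R,t=cam("wrist"); W=world(c,K,R,t); cv2.imwrite("pics/w3.png",c["frame"][...,::-1])
print("camR",R.round(3).tolist(),-R.T@t,K[0,0])
for u,v in((232,238),(228,245),(225,260),(210,260),(180,300),(415,240),(425,255)): print((u,v),W[v,u].round(4),c["z_map"][v,u])
c,K,R,t=cam("top"); cv2.imwrite("pics/t2.png",cv2.resize(c["frame"][120:280,120:320,::-1],None,fx=3,fy=3))
```

```text
camR [[0.099, 0.995, 0.001], [0.954, -0.095, 0.285], [0.284, -0.028, -0.958]] [0.43446467 0.28638056 0.28374534] 349.66199631862645
(232, 238) [0.5044 0.2312 0.1095] 0.18836698
(228, 245) [0.5053 0.2307 0.1165] 0.18191992
(225, 260) [0.508  0.2318 0.1284] 0.17123078
(210, 260) [0.5027 0.2284 0.1381] 0.16061547
(180, 300) [0.5026 0.2271 0.1703] 0.12968017
(415, 240) [0.5127 0.3279 0.1153] 0.1824732
(425, 255) [0.5135 0.3285 0.1313] 0.16734774
```

View pics/w3.png

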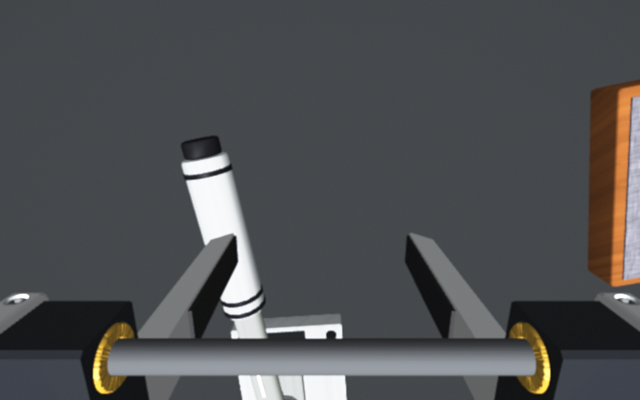

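View pics/t2.png

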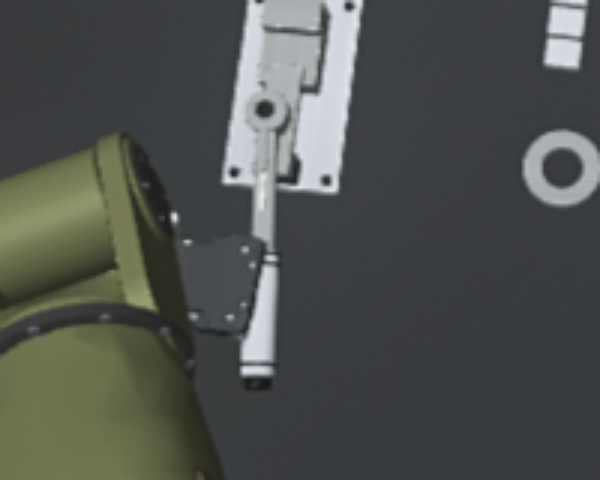

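The top and wrist views show the open left finger sitting above the sleeve (fingertip at z≈0.109, wrist px (235,238)). The tips retract when open, so nothing has been touched. I'll back off, shut the fingers, and push with them shut from the −y side.

Call:
send_rows --rows '[{"dx": 0, "dy": 0, "dz": -25, "roll": 0, "jaw": -1}, {"dx": 0, "dy": -28, "dz": -15, "roll": 0, "jaw": -1}, {"dx": 0, "dy": -28, "dz": 0, "roll": 0, "jaw": -1}, {"dx": 0, "dy": -28, "dz": 0, "roll": 0, "jaw": -1}, {"dx": -6, "dy": -29, "dz": 0, "roll": 0, "jaw": -1}, {"dx": 0, "dy": 0, "dz": 0, "roll": 0, "jaw": 1}, {"dx": 0, "dy": 0, "dz": 0, "roll": 0, "jaw": 1}, {"dx": 0, "dy": 0, "dz": 0, "roll": 0, "jaw": 1}, {"dx": 0, "dy": 0, "dz": 0, "roll": 0, "jaw": 1}, {"dx": 0, "dy": 0, "dz": 0, "roll": 0, "jaw": 1}, {"dx": 0, "dy": 0, "dz": 0, "roll": 0, "jaw": 1}, {"dx": 0, "dy": 0, "dz": 0, "roll": 0, "jaw": 1}]' --force 50

```text
time_s: 5.52
ee_pos: [0.5123, 0.1654, 0.1108]
eef_rot: [-3.142, -0.0, 3.042]
force: [0.6, 0.9, -0.1]
grip_width: 0.0505
grip_force: 0.0
```

Call:
send_rows --rows '[{"dx": 0, "dy": 0, "dz": 0, "roll": 0, "jaw": 1}, {"dx": 0, "dy": 0, "dz": 20, "roll": 0, "jaw": 1}, {"dx": 0, "dy": 0, "dz": 20, "roll": 0, "jaw": 1}, {"dx": 0, "dy": 0, "dz": 0, "roll": 0, "jaw": 1}, {"dx": 0, "dy": 0, "dz": 0, "roll": 0, "jaw": 1}, {"dx": 0, "dy": 0, "dz": 0, "roll": 0, "jaw": 1}, {"dx": 0, "dy": 0, "dz": 0, "roll": 0, "jaw": 1}]'

```text
time_s: 6.1
ee_pos: [0.513, 0.1651, 0.0721]
eef_rot: [3.141, 0.002, 3.042]
force: [-0.1, 1.0, 1.0]
grip_width: 0.0042
grip_force: 0.0
```

Run:
```python
from m import *
c=meas(); cv2.imwrite("pics/w4.png",c["frame"][...,::-1]); o=get_obs();print(o["ee_pos"],o["force"],o["grip_width"],o["grip_force"])
```

```text
0.47 0.2049 0.231
0.5 0.2073 0.2334
0.53 0.2096 0.2355
[0.51292933 0.16508961 0.0720011 ] [ 0.23263681 -1.31244848 -0.44989263] 0.0015728542944628437 0.0
```

View pics/w4.png

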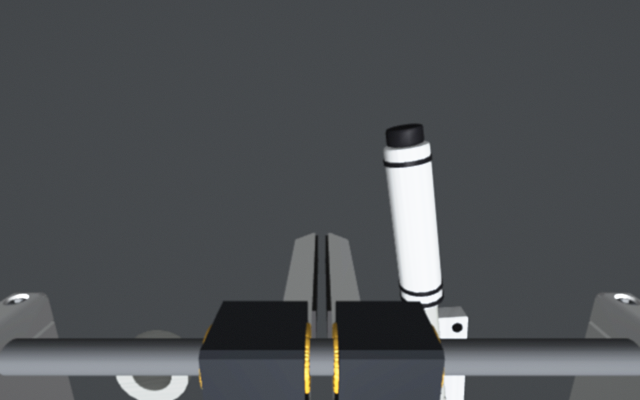

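Shut fingers (columns 295–350) are beside the sleeve (390–440). Now pushing.

Call:
send_rows --rows '[{"dx": 0, "dy": 8, "dz": 0, "roll": 0, "jaw": 1}, {"dx": 0, "dy": 6, "dz": 0, "roll": 0, "jaw": 1}, {"dx": 0, "dy": 4, "dz": 0, "roll": 0, "jaw": 1}, {"dx": 0, "dy": 0, "dz": 0, "roll": 0, "jaw": 1}, {"dx": 0, "dy": 0, "dz": 0, "roll": 0, "jaw": 1}]'

```text
time_s: 6.57
ee_pos: [0.5141, 0.1832, 0.0708]
eef_rot: [-3.142, -0.0, 3.042]
force: [0.4, -0.1, -0.6]
grip_width: 0.0005
grip_force: 0.0
```

Call:
send_rows --rows '[{"dx": 0, "dy": 2, "dz": 0, "roll": 0, "jaw": 1}, {"dx": 0, "dy": 2, "dz": 0, "roll": 0, "jaw": 1}, {"dx": 0, "dy": 0, "dz": 0, "roll": 0, "jaw": 1}]'

```text
time_s: 6.82
ee_pos: [0.5146, 0.187, 0.0709]
eef_rot: [3.142, 0.0, 3.042]
force: [-0.6, -0.4, -0.1]
grip_width: 0.0004
grip_force: 0.0
```

Call:
send_rows --rows '[{"dx": 0, "dy": 2, "dz": 0, "roll": 0, "jaw": 1}, {"dx": 0, "dy": 2, "dz": 0, "roll": 0, "jaw": 1}, {"dx": 0, "dy": 0, "dz": 0, "roll": 0, "jaw": 1}]'

```text
time_s: 7.07
ee_pos: [0.515, 0.1911, 0.0709]
eef_rot: [3.142, 0.0, 3.042]
force: [0.1, 0.3, 0.8]
grip_width: 0.0005
grip_force: 0.0
```

Call:
send_rows --rows '[{"dx": 0, "dy": 2, "dz": 0, "roll": 0, "jaw": 1}, {"dx": 0, "dy": 2, "dz": 0, "roll": 0, "jaw": 1}, {"dx": 0, "dy": 0, "dz": 0, "roll": 0, "jaw": 1}]'

```text
time_s: 7.32
ee_pos: [0.5154, 0.1951, 0.0709]
eef_rot: [3.142, 0.0, 3.042]
force: [-0.7, 0.3, -0.2]
grip_width: 0.0005
grip_force: 0.0
```

Call:
send_rows --rows '[{"dx": 0, "dy": 2, "dz": 0, "roll": 0, "jaw": 1}, {"dx": 0, "dy": 2, "dz": 0, "roll": 0, "jaw": 1}, {"dx": 0, "dy": 0, "dz": 0, "roll": 0, "jaw": 1}]'

```text
time_s: 7.57
ee_pos: [0.5158, 0.1991, 0.0709]
eef_rot: [3.141, 0.0, 3.042]
force: [0.6, 0.6, -0.4]
grip_width: 0.0002
grip_force: 0.0
```

Call:
send_rows --rows '[{"dx": 0, "dy": 2, "dz": 0, "roll": 0, "jaw": 1}, {"dx": 0, "dy": 2, "dz": 0, "roll": 0, "jaw": 1}, {"dx": 0, "dy": 0, "dz": 0, "roll": 0, "jaw": 1}]'

```text
time_s: 7.82
ee_pos: [0.5162, 0.2031, 0.0709]
eef_rot: [3.141, 0.0, 3.042]
force: [-0.9, -0.8, -0.2]
grip_width: 0.0008
grip_force: 0.0
```

Call:
send_rows --rows '[{"dx": 0, "dy": 2, "dz": 0, "roll": 0, "jaw": 1}, {"dx": 0, "dy": 2, "dz": 0, "roll": 0, "jaw": 1}, {"dx": 0, "dy": 0, "dz": 0, "roll": 0, "jaw": 1}]'

```text
time_s: 8.07
ee_pos: [0.5166, 0.207, 0.0709]
eef_rot: [3.142, 0.0, 3.042]
force: [-0.5, 0.0, 0.3]
grip_width: 0.0004
grip_force: 0.0
```

Run:
```python
from m import *
c=meas(); o=get_obs();print(o["ee_pos"],o["force"],o["moment"],o["grip_width"])
```

```text
0.47 0.2052 0.2315
0.5 0.2073 0.2336
0.53 0.2217 0.2359
[0.51654753 0.20688652 0.07081485] [-0.13150821 -0.21113948 -0.30502212] [ 0.03832208 -0.00602412 -0.01730914] 0.00024203098049258405
```

Run:
```python
from m import *
c,K,R,t=cam("wrist"); W=world(c,K,R,t); np.savez("w5.npz",W=W,f=c["frame"])
cv2.imwrite("pics/w5.png",c["frame"][...,::-1])
o=get_obs(); p=R@o["ee_pos"]+t; print("TCP px",(K@p)[:2]/p[2], "z",p[2])
for v in (236,240,246,255,270):
    print(v,[(u,*W[v,u].round(3)) for u in(300,308,315,321,328,335,345,355)])
```

```text
TCP px [320.83938857 226.47735927] z 0.2279617049254473
236 [(300, np.float64(0.551), np.float64(0.185), np.float64(-0.0)), (308, np.float64(0.506), np.float64(0.201), np.float64(0.11)), (315, np.float64(0.507), np.float64(0.205), np.float64(0.109)), (321, np.float64(0.509), np.float64(0.208), np.float64(0.105)), (328, np.float64(0.507), np.float64(0.212), np.float64(0.109)), (335, np.float64(0.508), np.float64(0.215), np.float64(0.11)), (345, np.float64(0.511), np.float64(0.221), np.float64(0.102)), (355, np.float64(0.513), np.float64(0.227), np.float64(0.1))]
240 [(300, np.float64(0.506), np.float64(0.197), np.float64(0.115)), (308, np.float64(0.506), np.float64(0.201), np.float64(0.116)), (315, np.float64(0.506), np.float64(0.205), np.float64(0.116)), (321, np.float64(0.509), np.float64(0.208), np.float64(0.11)), (328, np.float64(0.507), np.float64(0.211), np.float64(0.115)), (335, np.float64(0.508), np.float64(0.215), np.float64(0.114)), (345, np.float64(0.514), np.float64(0.221), np.float64(0.101)), (355, np.float64(0.515), np.float64(0.226), np.float64(0.101))]
246 [(300, np.fl
[... 829 characters left out ...]
p.float64(0.507), np.float64(0.214), np.float64(0.133)), (345, np.float64(0.508), np.float64(0.219), np.float64(0.132)), (355, np.float64(0.524), np.float64(0.226), np.float64(0.101))]
270 [(300, np.float64(0.506), np.float64(0.199), np.float64(0.147)), (308, np.float64(0.506), np.float64(0.202), np.float64(0.147)), (315, np.float64(0.507), np.float64(0.205), np.float64(0.147)), (321, np.float64(0.511), np.float64(0.207), np.float64(0.14)), (328, np.float64(0.507), np.float64(0.211), np.float64(0.147)), (335, np.float64(0.508), np.float64(0.214), np.float64(0.146)), (345, np.float64(0.508), np.float64(0.218), np.float64(0.147)), (355, np.float64(0.534), np.float64(0.225), np.float64(0.101))]
```

View pics/w5.png

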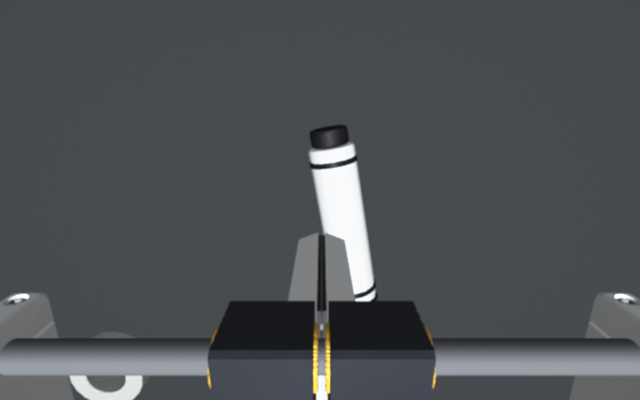

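The shut fingers' tips really end at z≈0.107 (row 234), about 36 mm above the reported TCP. That puts them over the sleeve's edge, which explains the missing contact. I'll check the knuckles' clearance, back off and go lower.

Run:
```python
import numpy as np
W=np.load("w5.npz")["W"]
for p in((240,303),(240,320),(300,310),(300,295),(345,295),(400,310),(20,300),(20,330)): print(p,W[p[1],p[0]].round(3))
```

```text
(240, 303) [0.481 0.19  0.209]
(240, 320) [0.481 0.192 0.215]
(300, 310) [0.483 0.205 0.211]
(300, 295) [0.507 0.2   0.166]
(345, 295) [0.507 0.217 0.168]
(400, 310) [0.485 0.229 0.211]
(20, 300) [0.476 0.135 0.207]
(20, 330) [0.481 0.137 0.212]
```

Call:
send_rows --rows '[{"dx": 0, "dy": -14, "dz": 0, "roll": 0, "jaw": 1}, {"dx": 0, "dy": -14, "dz": 0, "roll": 0, "jaw": 1}, {"dx": 0, "dy": 0, "dz": 0, "roll": 0, "jaw": 1}]'

```text
time_s: 8.42
ee_pos: [0.5135, 0.1763, 0.0708]
eef_rot: [-3.141, -0.0, 3.04]
force: [-0.5, -0.7, -0.3]
grip_width: 0.0007
grip_force: 0.0
```

Call:
send_rows --rows '[{"dx": 0, "dy": 0, "dz": 11, "roll": 0, "jaw": 1}, {"dx": 0, "dy": 0, "dz": 11, "roll": 0, "jaw": 1}, {"dx": 0, "dy": 0, "dz": 11, "roll": 0, "jaw": 1}, {"dx": 0, "dy": 0, "dz": 0, "roll": 0, "jaw": 1}, {"dx": 0, "dy": 6, "dz": 0, "roll": 0, "jaw": 1}, {"dx": 0, "dy": 4, "dz": 0, "roll": 0, "jaw": 1}, {"dx": 0, "dy": 2, "dz": 0, "roll": 0, "jaw": 1}, {"dx": 0, "dy": 0, "dz": 0, "roll": 0, "jaw": 1}]'

```text
time_s: 9.08
ee_pos: [0.5152, 0.1916, 0.0382]
eef_rot: [3.141, 0.001, 3.042]
force: [0.5, 1.2, -0.7]
grip_width: 0.0007
grip_force: 0.0
```

Call:
send_rows --rows '[{"dx": 0, "dy": 2, "dz": 0, "roll": 0, "jaw": 1}, {"dx": 0, "dy": 2, "dz": 0, "roll": 0, "jaw": 1}, {"dx": 0, "dy": 0, "dz": 0, "roll": 0, "jaw": 1}]'

```text
time_s: 9.33
ee_pos: [0.5154, 0.1948, 0.0379]
eef_rot: [-3.141, 0.0, 3.042]
force: [-0.2, -1.4, -0.2]
grip_width: 0.0008
grip_force: 0.6
```

Call:
send_rows --rows '[{"dx": 0, "dy": 2, "dz": 0, "roll": 0, "jaw": 1}, {"dx": 0, "dy": 2, "dz": 0, "roll": 0, "jaw": 1}, {"dx": 0, "dy": 0, "dz": 0, "roll": 0, "jaw": 1}]'

```text
time_s: 9.58
ee_pos: [0.5151, 0.198, 0.0375]
eef_rot: [-3.14, -0.002, 3.042]
force: [-3.9, -6.3, 1.3]
grip_width: 0.0008
grip_force: 3.1
```

Call:
send_rows --rows '[{"dx": 0, "dy": 2, "dz": 0, "roll": 0, "jaw": 1}, {"dx": 0, "dy": 2, "dz": 0, "roll": 0, "jaw": 1}, {"dx": 0, "dy": 0, "dz": 0, "roll": 0, "jaw": 1}]'

```text
time_s: 9.83
ee_pos: [0.5153, 0.2019, 0.0374]
eef_rot: [-3.139, -0.002, 3.042]
force: [-4.7, -6.1, 1.3]
grip_width: 0.0006
grip_force: 3.4
```

Run:
```python
from m import *
c=meas(); o=get_obs();print(o["ee_pos"],o["force"],o["moment"],o["grip_width"])
```

```text
0.47 0.2131 0.2397
0.5 0.1909 0.2404
0.53 0.2171 0.2415
[0.51535248 0.20188724 0.03746071] [-4.93012214 -7.1392612   0.68164453] [-1.20431115  0.76100125  0.13563834] 0.00033911940238930924
```

Contact: the sleeve has moved ~7 mm with ~8 N. Continuing.

Call:
send_rows --rows '[{"dx": 0, "dy": 2, "dz": 0, "roll": 0, "jaw": 1}, {"dx": 0, "dy": 2, "dz": 0, "roll": 0, "jaw": 1}, {"dx": 0, "dy": 2, "dz": 0, "roll": 0, "jaw": 1}, {"dx": 0, "dy": 0, "dz": 0, "roll": 0, "jaw": 1}]'

```text
time_s: 10.22
ee_pos: [0.5159, 0.2078, 0.0374]
eef_rot: [-3.139, -0.002, 3.042]
force: [-4.9, -7.1, 1.1]
grip_width: 0.0003
grip_force: 3.6
```

Call:
send_rows --rows '[{"dx": 0, "dy": 2, "dz": 0, "roll": 0, "jaw": 1}, {"dx": 0, "dy": 2, "dz": 0, "roll": 0, "jaw": 1}, {"dx": 0, "dy": 2, "dz": 0, "roll": 0, "jaw": 1}, {"dx": 0, "dy": 0, "dz": 0, "roll": 0, "jaw": 1}]'

```text
time_s: 10.55
ee_pos: [0.5162, 0.2137, 0.0372]
eef_rot: [-3.139, -0.003, 3.042]
force: [-5.7, -7.6, 1.7]
grip_width: 0.0002
grip_force: 3.8
```

Call:
send_rows --rows '[{"dx": 0, "dy": 2, "dz": 0, "roll": 0, "jaw": 1}, {"dx": 0, "dy": 2, "dz": 0, "roll": 0, "jaw": 1}, {"dx": 0, "dy": 2, "dz": 0, "roll": 0, "jaw": 1}, {"dx": 0, "dy": 0, "dz": 0, "roll": 0, "jaw": 1}]'

```text
time_s: 10.88
ee_pos: [0.5168, 0.2196, 0.0372]
eef_rot: [-3.139, -0.003, 3.042]
force: [-6.4, -7.7, 0.9]
grip_width: 0.0005
grip_force: 4.1
```

Call:
send_rows --rows '[{"dx": 0, "dy": 2, "dz": 0, "roll": 0, "jaw": 1}, {"dx": 0, "dy": 2, "dz": 0, "roll": 0, "jaw": 1}, {"dx": 0, "dy": 2, "dz": 0, "roll": 0, "jaw": 1}, {"dx": 0, "dy": 0, "dz": 0, "roll": 0, "jaw": 1}]'

```text
time_s: 11.22
ee_pos: [0.5172, 0.2255, 0.0371]
eef_rot: [-3.139, -0.004, 3.042]
force: [-6.2, -8.3, 2.0]
grip_width: 0.0005
grip_force: 4.6
```

Call:
send_rows --rows '[{"dx": 0, "dy": 2, "dz": 0, "roll": 0, "jaw": 1}, {"dx": 0, "dy": 2, "dz": 0, "roll": 0, "jaw": 1}, {"dx": 0, "dy": 0, "dz": 0, "roll": 0, "jaw": 1}]'

```text
time_s: 11.47
ee_pos: [0.5174, 0.2294, 0.0371]
eef_rot: [-3.138, -0.004, 3.041]
force: [-8.4, -8.4, 1.3]
grip_width: 0.0007
grip_force: 5.0
```

Run:
```python
from m import *
c=meas(); o=get_obs();print(o["ee_pos"],o["force"],o["moment"],o["grip_width"])
```

```text
0.47 0.2479 0.2746
0.5 0.2441 0.2711
0.53 0.2444 0.267
[0.51740775 0.22935348 0.03708177] [-8.99122023 -9.15360791  1.23514015] [-1.50382     1.54419328  0.00444403] 0.00033138227242229107
```

Call:
send_rows --rows '[{"dx": 0, "dy": 2, "dz": 0, "roll": 0, "jaw": 1}, {"dx": 0, "dy": 2, "dz": 0, "roll": 0, "jaw": 1}, {"dx": 0, "dy": 0, "dz": 0, "roll": 0, "jaw": 1}]'

```text
time_s: 11.77
ee_pos: [0.5176, 0.2333, 0.037]
eef_rot: [-3.138, -0.004, 3.041]
force: [-8.5, -9.0, 1.8]
grip_width: 0.0007
grip_force: 5.3
```

Call:
send_rows --rows '[{"dx": 0, "dy": 2, "dz": 0, "roll": 0, "jaw": 1}, {"dx": 0, "dy": 2, "dz": 0, "roll": 0, "jaw": 1}, {"dx": 0, "dy": 0, "dz": 0, "roll": 0, "jaw": 1}]'

```text
time_s: 12.02
ee_pos: [0.518, 0.2373, 0.037]
eef_rot: [-3.138, -0.004, 3.041]
force: [-9.4, -9.4, 1.3]
grip_width: 0.0003
grip_force: 5.4
```

Call:
send_rows --rows '[{"dx": 0, "dy": 2, "dz": 0, "roll": 0, "jaw": 1}, {"dx": 0, "dy": 2, "dz": 0, "roll": 0, "jaw": 1}, {"dx": 0, "dy": 0, "dz": 0, "roll": 0, "jaw": 1}]'

```text
time_s: 12.27
ee_pos: [0.5185, 0.2413, 0.037]
eef_rot: [-3.138, -0.004, 3.041]
force: [-8.1, -9.6, 2.3]
grip_width: 0.0003
grip_force: 5.5
```

Call:
send_rows --rows '[{"dx": 0, "dy": 2, "dz": 0, "roll": 0, "jaw": 1}, {"dx": 0, "dy": 2, "dz": 0, "roll": 0, "jaw": 1}, {"dx": 0, "dy": 0, "dz": 0, "roll": 0, "jaw": 1}]'

```text
time_s: 12.52
ee_pos: [0.519, 0.2453, 0.0371]
eef_rot: [-3.138, -0.004, 3.041]
force: [-9.2, -10.2, 1.3]
grip_width: 0.0004
grip_force: 5.4
```

Run:
```python
from m import *
c=meas(); o=get_obs();print(o["ee_pos"],o["force"],o["moment"],o["grip_width"])
```

```text
0.47 0.2695 0.2964
0.5 0.2626 0.2917
0.53 0.2601 0.2833
[0.51901378 0.2452452  0.03706412] [-8.04462094 -9.24449515  1.34679374] [-1.5411314   1.54055541 -0.01294828] 0.0004849664812688304
```

Total turn is ~0.30 rad and the force is levelling off. 8 mm more, then check.

Call:
send_rows --rows '[{"dx": 0, "dy": 2, "dz": 0, "roll": 0, "jaw": 1}, {"dx": 0, "dy": 2, "dz": 0, "roll": 0, "jaw": 1}, {"dx": 0, "dy": 0, "dz": 0, "roll": 0, "jaw": 1}]'

```text
time_s: 12.82
ee_pos: [0.5196, 0.2492, 0.0371]
eef_rot: [-3.138, -0.003, 3.041]
force: [-6.4, -9.5, 1.7]
grip_width: 0.0005
grip_force: 5.4
```

Call:
send_rows --rows '[{"dx": 0, "dy": 2, "dz": 0, "roll": 0, "jaw": 1}, {"dx": 0, "dy": 2, "dz": 0, "roll": 0, "jaw": 1}, {"dx": 0, "dy": 0, "dz": 0, "roll": 0, "jaw": 1}]'

```text
time_s: 13.07
ee_pos: [0.5203, 0.2532, 0.0373]
eef_rot: [-3.139, -0.003, 3.041]
force: [-5.7, -9.5, 2.2]
grip_width: 0.0004
grip_force: 5.3
```

```bash
cat >> m.py <<'E'
def ang():
    c=camera("wrist"); R=cv2.Rodrigues(np.array(c["rvec"],float))[0]; W=world(c,c["camera_matrix"],R,np.array(c["tvec"],float).ravel())
    m=(W[...,2]>.08)&(W[...,2]<.112)&(c["z_map"]>0)&(abs(W[...,0]-.47)<.005)&(abs(W[...,1]-.25)<.08)
    y=W[m][:,1]; yc=(y.min()+y.max())/2
    print("centre",yc.round(4),"turn",(np.arctan((yc-.2305)/.206)+.059).round(3))
E
python3 - <<'E'
from m import *
ang(); o=get_obs();print(o["ee_pos"],o["force"],o["moment"],o["grip_width"])
E
```

```text
centre 0.2937 turn 0.357
[0.5203411  0.25317116 0.03723344] [-4.88591453 -9.24717754  1.23696828] [-1.63631817  0.98192756  0.04262199] 0.0007657484152222109
```

Call:
send_rows --rows '[{"dx": 0, "dy": 2, "dz": 0, "roll": 0, "jaw": 1}, {"dx": 0, "dy": 2, "dz": 0, "roll": 0, "jaw": 1}, {"dx": 0, "dy": 0, "dz": 0, "roll": 0, "jaw": 1}]'

```text
time_s: 13.37
ee_pos: [0.5211, 0.2571, 0.0373]
eef_rot: [-3.139, -0.002, 3.041]
force: [-3.7, -9.7, 0.6]
grip_width: 0.0007
grip_force: 5.2
```

Run:
```python
from m import *
ang(); o=get_obs();print(o["ee_pos"],o["force"])
```

```text
centre 0.2995 turn 0.382
[0.52108989 0.25710296 0.03733743] [-3.07220332 -9.78885017  0.82528874]
```

Call:
send_rows --rows '[{"dx": 0, "dy": -10, "dz": 0, "roll": 0, "jaw": 1}, {"dx": 0, "dy": -15, "dz": 0, "roll": 0, "jaw": 1}, {"dx": 0, "dy": -25, "dz": 0, "roll": 0, "jaw": 1}, {"dx": 0, "dy": -10, "dz": 0, "roll": 0, "jaw": 1}, {"dx": 0, "dy": 0, "dz": 0, "roll": 0, "jaw": 1}, {"dx": 0, "dy": 0, "dz": 0, "roll": 0, "jaw": 1}]'

```text
time_s: 13.92
ee_pos: [0.5161, 0.1984, 0.0382]
eef_rot: [3.141, 0.001, 3.04]
force: [1.1, -0.0, -0.4]
grip_width: 0.0007
grip_force: 0.0
```

Run:
```python
from m import *
ang(); o=get_obs();print(o["ee_pos"],o["force"])
```

```text
centre 0.2676 turn 0.237
[0.51607381 0.19900383 0.03815786] [ 0.0503559  -0.17528231 -0.418235  ]
```

It sprang back 0.145 rad, so it clicked. The screw has turned ~0.24 rad from its start. Clearing away and handing in.

Call:
send_rows --rows '[{"dx": 0, "dy": -15, "dz": 0, "roll": 0, "jaw": 1}, {"dx": 0, "dy": 0, "dz": -30, "roll": 0, "jaw": 1}, {"dx": 0, "dy": 0, "dz": -30, "roll": 0, "jaw": 1}, {"dx": 0, "dy": 0, "dz": 0, "roll": 0, "jaw": 1}, {"dx": 0, "dy": 0, "dz": 0, "roll": 0, "jaw": 1}, {"dx": 0, "dy": 0, "dz": 0, "roll": 0, "jaw": 1}, {"dx": 0, "dy": 0, "dz": 0, "roll": 0, "jaw": 1}]'

```text
time_s: 14.55
ee_pos: [0.5137, 0.1841, 0.0966]
eef_rot: [-3.141, -0.002, 3.042]
force: [-0.4, 0.3, -0.8]
grip_width: 0.0005
grip_force: 0.0
```

Run:
```python
from m import *
ang(); print(get_obs()["force"]); print(hand_in())
```

```text
centre 0.2681 turn 0.24
[ 0.00718604 -0.12859272 -0.04606836]
the job is handed in; nothing more can be done
None
```

The torque wrench clicked and sprang back about 0.145 rad when let go, leaving its screw turned about 0.24 rad from its start; the arm then backed clear of it without going near the flat spanner, and the job is handed in (no verdict was returned).

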